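# Lock the bayonet filter cartridge into its housing

### The arm

A 7-joint arm with a two-finger parallel gripper is mounted at the origin on a cart in front of the work surface, level with it; the furniture and walls round the work are solid. World frame = base frame: x ahead of the robot, y to its left, z up, the work surface at z = 0. Lengths are in m, angles in degrees, forces in N, time in s.
With the tool pointing down it reaches from about 0.425 to 0.875 m from the base axis. Payload 4.7 kg.
Tool frame: the origin (TCP) lies on the centre line of the jaws, within the pads' length; the fingertips stand 8 mm ahead of it and the grasp point (between the pads) lies 11 mm behind it; z points along the fingers, x is the direction in which the jaws open and shut, and the axes are right-handed (so a half turn about z gives the same grasp; the last joint's range is limited). The gripper opens to 87 mm and grips with 3 to 60 N. Pads are 19 mm wide; open, the fingers measure 117 mm over their backs; the gripper's body (75 mm by 190 mm) begins 51 mm behind the grasp point.
Start: joints at [75.464, 18.392, -4.016, 83.108, 1.295, 78.541, -3.26], TCP at [0.172, -0.627, 0.231] pointing down, gripper open.
Joint ranges: [-163.93, 163.93], [-17.29, 119.83], [-79.2, 71.16], [3.27, 140.29], [-89.18, 269.18], [5.43, 117.66], [-154.24, 154.24]. Speed limits (degrees/s): [147.25, 147.25, 180, 180, 180, 180, 180].

### API

Orientations are given as [roll, pitch, yaw] about the fixed x, y, z axes, in that order (R = Rz(yaw) Ry(pitch) Rx(roll)).
In Python, from cell import telemetry, read_camera, get_calibration, sign_off gives the robot as it stands. The module is installed in compiled form; this text tells all that it offers.
- The arm moves only by the tool carry_out, never from a script. Its arguments are lists of equal length, an entry for each row: "translation": the shift along the tool's x, y, z in cm, a list of three; "turn": the turn about the tool's z in rad; "gripper": the opening, from 0 (shut) to 1 (fully open). In form: {"translation": [[dx, dy, dz], ...], "turn": [turn, ...], "gripper": [gripper, ...]}. A call has 1 to 5 rows; each row is the pose to reach, as a shift and turn from the pose commanded when the call began, along the tool's axes at that moment; what a row does not reach only later rows make up. A row lasts 1/8 s, in which the tool goes at most 62.5 mm and 10.7 degrees, less where a joint would pass 70% of its speed; a pose out of reach is approached as far as the arm can. A call with a gripper value outside its range is refused whole. The fingers move at their own pace and stop on an object; "squeeze" is the grip in N (left out, the last holds). Time passes only in rows, so rows that repeat a pose let the fingers close. It gives the time, the measured TCP pose, the force and the opening at its end, in the units of the state.
- telemetry.get_obs(): the state, without advancing time (a new reading comes with each control period).
- read_camera(name): name is "side" or "top" or "wrist"; returns the picture (384x512x3 uint8, red, green, blue); there is no depth.
- get_calibration(name): a dict with "fx", "fy", "cx", "cy" (pixels), "R" (3x3) and "t" (3): a world point X has camera coordinates R X + t. Camera axes: x right, y down, z forward; pixel columns grow to the right and rows downward; lengths in m; the calibration is good to about 2 mm. A picture is of the moment at which its call begins: read the wrist's pose just before it. get_calibration takes no time and is no camera call; for the wrist camera it gives the pose at the moment of the call.
- sign_off(): hands the job in, once; it reports no verdict.
The state is a dict: "time_s": time; "qpos": joint angles; "joint_velocities": joint speeds; "effort": joint torques, N m; "tool_pos": TCP position; "tool_rot": TCP orientation; "force": force on the tool from outside, world axes, zero at the start; "wrist_torque": the same for the moment, N m; "grip_width": finger opening in m.
Only numpy, scipy, OpenCV 4.12 (cv2) and the standard library are available. Lean on these libraries where they do the work, as an engineer would, in place of code of your own. Each camera call takes 0.05 s, during which the arm holds its last target.

### The job

Fit the filter cartridge with the two side lugs into the round filter housing: lower it with its lugs through the two gaps of the ring, push it down against the spring plate, turn it a quarter turn clockwise (seen from above) up to the stop and let go, so that it stays locked down under the ring. Leave the other cartridge, the one with the plain round rim, standing where it is.

Things in the scene. Friction and masses are not known exactly. Their poses are not given: they have to be found in the camera images.
- cartridge_grip (a point): Grip point of the cartridge to fit: loose grey plastic, 0.12 kg, 72 mm high. Round body 44 mm across, 36 mm high; on it an upright fin 44 long (x), 12 thick (y), 36 high, pinched across its thickness. In line with the fin two lugs at +x and -x, 12 mm wide, to 34 mm from the axis. Point on the axis in the fin, 13 mm below its top, 23 mm above the body's shoulder; z up. A half turn changes nothing.
- cartridge_foot (a point): Centre of that cartridge's flat underside, 59 mm below its grip point, same axes. The foot is 34 mm across and widens to the body's 44 mm over 7 mm. The lugs lie 8 to 15 mm above this point.
- spare_grip (a point): Same point on the other cartridge: same material, size, body and fin, but a full round rim of 68 mm diameter in place of the two lugs. It does not fit the housing and stays where it is.
- filter_housing: Round metal housing fixed to the bench, open upwards; origin on its axis at bench height, z up. Foot disc 108 mm across, 6 mm thick; cup 86 mm outside, 76 mm inside diameter; brass hose tail towards -y. When the cartridge is pushed right down its grip point is 69 mm above this origin; locked and let go it is 73 mm (lugs lifted against the ring); not locked it pops up to 81 mm.
- ring (a point): Centre of the housing's top ring, on its axis, level with the top face, 34 mm above the bench; axes of the housing. The ring is 5 mm thick with an opening of 54 mm diameter and two gaps right through it, centred on +x and -x, 30 degrees to either side. The lugs enter there (fin along x, either way); clockwise from above by 90 degrees puts the fin along y. Stops end the turn at about 95 degrees.
- spring_plate (a joint): How far the sprung plate in the cup is pressed down, m: 0 free (plate 22 mm above the bench), 0.012 at the bottom (10 mm; the lugs then have 4 mm of free height under the ring), 0.008 with the cartridge locked. 2 N at first, 6 N at the bottom. Plate 52 mm across.
There are look-alikes about, which are no part of the job. What is shaped like the part that bears cartridge_grip but blue or yellow is not meant.

How it is judged:
By the outcome, as a careful person would: the job done as asked, in the order asked, and still so for the second after the job is handed in, with the robot touching nothing.
It also fails if it takes over 43 s, if anything falls off the work surface, if the arm or the gripper's body presses on something with over 40 N, if the wrist force passes 120 N, or if a joint passes its speed limit or range.

## Working session

There is one attempt and no reset: what is moved stays moved. The work goes in short steps, Python scripts to look and compute and a tool call to move; the robot and the scene stay as the last step left them, time stands still between calls to the robot, and variables do not carry over. Pictures are saved under pics/ and viewed, and the job is handed in when it is done.

Besides the shell and the picture viewer there is one more tool, called after "Call:" by a JSON object that holds its "name" and its "arguments". carry_out: Moves the arm, as the interface text tells. Its arguments: {"type":"object","properties":{"translation":{"type":"array","items":{"type":"array","items":{"type":"number"}}},"turn":{"type":"array","items":{"type":"number"}},"gripper":{"type":"array","items":{"type":"number"}},"squeeze":{"type":"number"}},"required":["translation","turn","gripper"]}

```bash
mkdir -p pics
python3 - <<'E'
from cell import telemetry, read_camera, get_calibration
import cv2
o=telemetry.get_obs()
print({k:o[k] for k in ['time_s','tool_pos','tool_rot','force','grip_width']})
for n in ['side','top']:
    im=read_camera(n); cv2.imwrite(f'pics/{n}0.png',im[:,:,::-1]); c=get_calibration(n); print(n,c)
E
```

```text
{'time_s': 0.0, 'tool_pos': array([ 0.17175938, -0.62632789,  0.22946684]), 'tool_rot': array([ 1.79993379e+02,  1.08825779e-01, -7.46586059e+01]), 'force': array([-0.02774014,  0.06440969, -0.30477212]), 'grip_width': 0.08701581334582945}
side {'fx': 437.0868705860398, 'fy': 437.0868705860398, 'cx': 247.4019173992081, 'cy': 186.381845078711, 'R': array([[ 0.99391452, -0.10761357, -0.02352102],
       [-0.06104429, -0.36035474, -0.9308158 ],
       [ 0.0916925 ,  0.92658717, -0.364731  ]]), 't': array([-0.57069303,  0.11592463,  0.86553388])}
top {'fx': 357.208692088137, 'fy': 357.208692088137, 'cx': 261.2423348212611, 'cy': 189.54051789040545, 'R': array([[-0.0099839 , -0.99994845,  0.00185129],
       [-0.99487037,  0.00974678, -0.10068742],
       [ 0.10066418, -0.00284704, -0.99491639]]), 't': array([-0.01084707,  0.5767863 ,  0.84349629])}
```

View pics/side0.png

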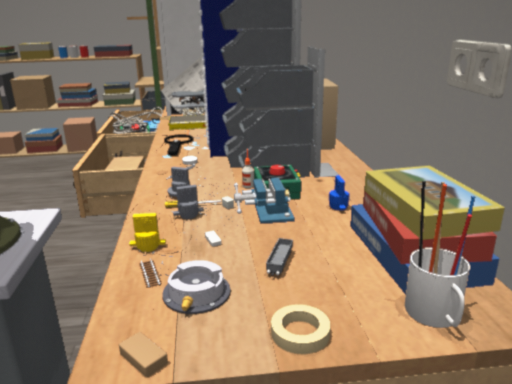

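View pics/top0.png

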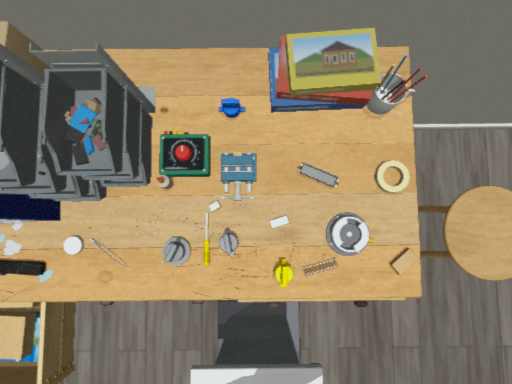

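Run:
```python
import cv2,numpy as np
t=cv2.imread('pics/top0.png'); s=cv2.imread('pics/side0.png')
a=cv2.resize(t[220:280,150:250],None,fx=6,fy=6,interpolation=cv2.INTER_CUBIC)
b=cv2.resize(t[205:265,315:385],None,fx=6,fy=6,interpolation=cv2.INTER_CUBIC)
c=cv2.resize(s[155:230,155:215],None,fx=6,fy=6,interpolation=cv2.INTER_CUBIC)
d=cv2.resize(s[250:320,155:240],None,fx=6,fy=6,interpolation=cv2.INTER_CUBIC)
for n,i in zip('abcd',(a,b,c,d)): cv2.imwrite(f'pics/z{n}.png',i)
```

```text
(no output)
```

View pics/za.png

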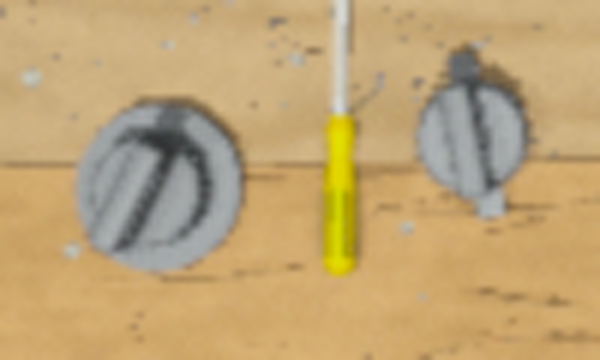

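View pics/zb.png

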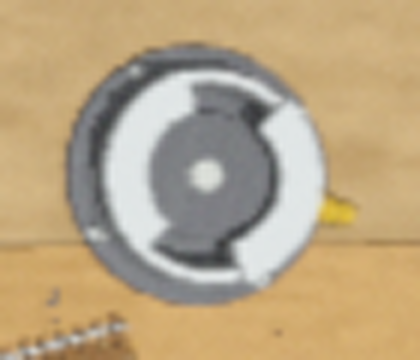

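View pics/zc.png

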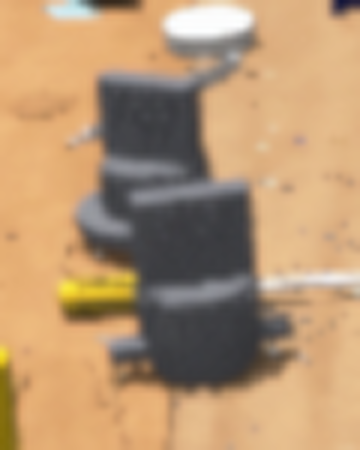

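View pics/zd.png

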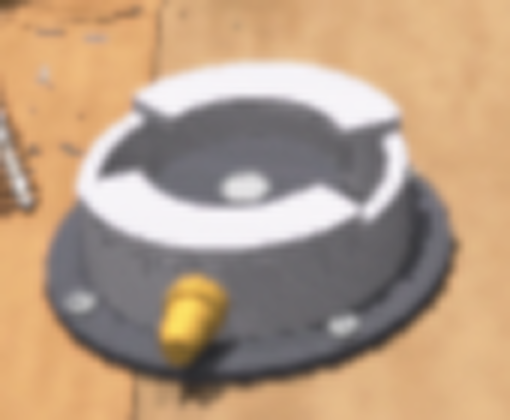

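```bash
cat > h.py <<'E'
import numpy as np
from cell import get_calibration
def ray(c,u,v):
    d=c['R'].T@np.array([(u-c['cx'])/c['fx'],(v-c['cy'])/c['fy'],1.]); return -c['R'].T@c['t'], d
def plane(c,u,v,z):
    o,d=ray(c,u,v); return o+d*(z-o[2])/d[2]
def proj(c,X):
    p=c['R']@np.asarray(X)+c['t']; return np.array([c['fx']*p[0]/p[2]+c['cx'],c['fy']*p[1]/p[2]+c['cy']])
def tri(obs):
    A=np.zeros((3,3));b=np.zeros(3)
    for c,u,v in obs:
        o,d=ray(c,u,v); d=d/np.linalg.norm(d); P=np.eye(3)-np.outer(d,d); A+=P;b+=P@o
    X=np.linalg.solve(A,b)
    return X,[np.round(proj(c,X)-[u,v],1) for c,u,v in obs]
E
python3 - <<'E'
from h import *
t=get_calibration('top');s=get_calibration('side')
T=lambda x,y,ox,oy:(ox+(x-2.5)/6,oy+(y-2.5)/6)
for n,p,z in [('lug+',T(463,65,150,220),.013),('lug-',T(490,202,150,220),.013),('ringc',T(216,177,315,205),.034),('spot',T(206,176,315,205),.022)]:
    print(n,plane(t,*p,z))
# fin top: side corners (130,200),(250,185) ; top fin ends (452,90)?,(475,195)
print(tri([(t,*T(206,176,315,205)),(s,*T(245,187,155,250))]))
print(tri([(t,*T(463,65,150,220)),(s,*T(276,326,155,155))]))
print(tri([(t,*T(490,202,150,220)),(s,*T(125,350,155,155))]))
c=get_calibration('wrist'); print(c)
from cell import telemetry
print(telemetry.get_obs()['tool_pos'])
E
```

```text
lug+ [0.47807701 0.06923519 0.013     ]
lug- [0.42252239 0.0582554  0.013     ]
ringc [ 0.46661397 -0.22987151  0.034     ]
spot [ 0.46674858 -0.22882798  0.022     ]
(array([ 0.46718864, -0.2286304 ,  0.02274826]), [array([-0. , -0.2]), array([-0.3,  0. ])])
(array([0.47782393, 0.0692558 , 0.01274492]), [array([0. , 0.1]), array([ 0.1, -0. ])])
(array([0.42258153, 0.05834135, 0.01202038]), [array([-0. , -0.1]), array([-0.1,  0. ])])
{'fx': 322.38702538590434, 'fy': 322.38702538590434, 'cx': 253.66913625185646, 'cy': 193.60585924065683, 'R': array([[ 0.26445634, -0.96439603, -0.00177534],
       [-0.92392451, -0.2538851 ,  0.28619199],
       [-0.27645315, -0.07404501, -0.95817065]]), 't': array([-0.64985264, -0.03519116,  0.3911849 ])}
[ 0.17182745 -0.6263863   0.22957126]
```

```bash
cat >> h.py <<'E'
from cell import telemetry
def go(x,y,z,yaw,o=None):
    o=o or telemetry.get_obs(); y0=np.radians(o['tool_rot'][2]); p=np.array(o['tool_pos'])
    d=np.array([x,y,z])-p; c,s=np.cos(y0),np.sin(y0)
    dy=(yaw-o['tool_rot'][2]+180)%360-180
    print('pos',np.round(p,4),'yaw',round(o['tool_rot'][2],2),'-> cm',np.round(100*np.array([c*d[0]+s*d[1],s*d[0]-c*d[1],-d[2]]),2),'turn',round(-np.radians(dy),4))
E
python3 - <<'E'
from h import *
c=get_calibration('wrist');o=telemetry.get_obs()
C=-c['R'].T@c['t']; d=C-o['tool_pos'];y=np.radians(o['tool_rot'][2]);cc,s=np.cos(y),np.sin(y)
print('cam in tool',cc*d[0]+s*d[1],s*d[0]-cc*d[1],-d[2])
go(.42,-.42,.25,-21.5)
E
```

```text
cam in tool 0.0010223273255355741 -0.07817691291958953 -0.15416834335115087
pos [ 0.1718 -0.6264  0.2296] yaw -74.66 -> cm [-13.34 -29.39  -2.04] turn -0.9277
```

Call:
{"name": "carry_out", "arguments": {"translation": [[-2.7, -5.8, -0.4], [-5.3, -11.7, -0.8], [-8.0, -17.6, -1.2], [-10.7, -23.5, -1.6], [-13.3, -29.4, -2.0]], "turn": [-0.185, -0.37, -0.555, -0.74, -0.925], "gripper": [1, 1, 1, 1, 1]}}

```text
time_s: 0.72
tool_pos: [0.413, -0.426, 0.2497]
tool_rot: [180.0, 0.0, -21.3]
force: [0.6, -0.3, -0.0]
grip_width: 0.0872
```

Run:
```python
from h import *
go(.46,-.15,.25,31)
```

```text
pos [ 0.413  -0.426   0.2497] yaw -21.32 -> cm [ -5.66 -27.42  -0.03] turn -0.9132
```

Call:
{"name": "carry_out", "arguments": {"translation": [[-1.2, -5.4, 0], [-2.3, -10.9, 0], [-3.4, -16.4, 0], [-4.6, -21.9, 0], [-5.7, -27.4, 0]], "turn": [-0.18, -0.36, -0.54, -0.73, -0.91], "gripper": [1, 1, 1, 1, 1]}}

```text
time_s: 1.35
tool_pos: [0.4599, -0.15, 0.2496]
tool_rot: [180.0, 0.0, 30.8]
force: [0.7, 0.7, -0.5]
grip_width: 0.0872
```

```bash
cat > snap.py <<'E'
import sys,pickle,cv2
from h import *
from cell import read_camera
n,f=sys.argv[1:3]
o=telemetry.get_obs(); c=get_calibration(n); im=read_camera(n)
cv2.imwrite(f'pics/{f}.png',im[:,:,::-1]); pickle.dump(c,open(f'{f}.pkl','wb')); print(np.round(o['tool_pos'],4),np.round(o['tool_rot'],2),np.abs(o['joint_velocities']).max())
E
python3 snap.py wrist w1; python3 snap.py wrist w2
python3 - <<'E'
from h import *
go(.45,.064,.25,83)
E
```

```text
[ 0.4599 -0.15    0.2496] [1.7999e+02 3.0000e-02 3.0820e+01] 37.8597605022971
[ 0.4617 -0.1407  0.25  ] [-1.7984e+02 -1.4000e-01  3.1770e+01] 7.164811056837754
pos [ 0.4614 -0.1444  0.2501] yaw 31.25 -> cm [ 9.840e+00 -1.841e+01  1.000e-02] turn -0.9032
```

View pics/w2.png

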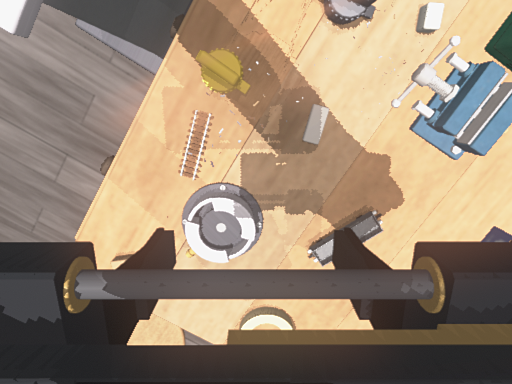

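Call:
{"name": "carry_out", "arguments": {"translation": [[2.0, -3.7, 0], [3.9, -7.4, 0], [5.9, -11.0, 0], [7.8, -14.7, 0], [9.8, -18.4, 0]], "turn": [-0.18, -0.36, -0.54, -0.72, -0.9], "gripper": [1, 1, 1, 1, 1]}}

```text
time_s: 2.08
tool_pos: [0.4508, 0.0571, 0.2496]
tool_rot: [-180.0, 0.0, 82.3]
force: [1.0, -0.2, 0.9]
grip_width: 0.0871
```

```bash
python3 snap.py wrist w3; python3 snap.py wrist w4
python3 - <<'E'
from h import *
go(.45,.064,.2,101)
E
```

```text
[0.4508 0.0571 0.2496] [-1.7999e+02  3.0000e-02  8.2310e+01] 40.72315568086399
[0.4503 0.064  0.25  ] [ 1.800e+02 -1.500e-01  8.308e+01] 7.6901550457065975
pos [0.4506 0.0612 0.25  ] yaw 82.59 -> cm [ 0.27 -0.1   5.  ] turn -0.3213
```

View pics/w4.png

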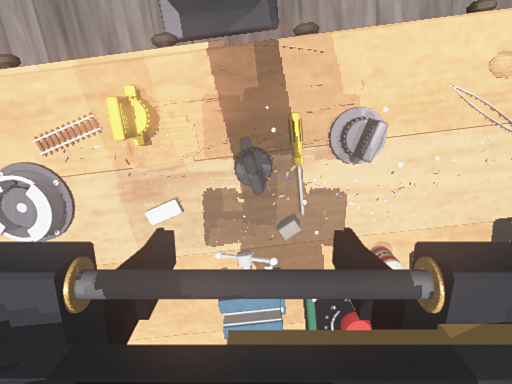

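Run:
```python
import cv2
i=cv2.imread('pics/w4.png')[125:205,205:305]; i=cv2.convertScaleAbs(cv2.resize(i,None,fx=7,fy=7,interpolation=cv2.INTER_CUBIC),alpha=2)
cv2.imwrite('pics/z4.png',i)
i=cv2.imread('pics/w2.png')[175:270,175:275]; cv2.imwrite('pics/z2.png',cv2.resize(i,None,fx=6,fy=6,interpolation=cv2.INTER_CUBIC))
```

```text
(no output)
```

View pics/z4.png

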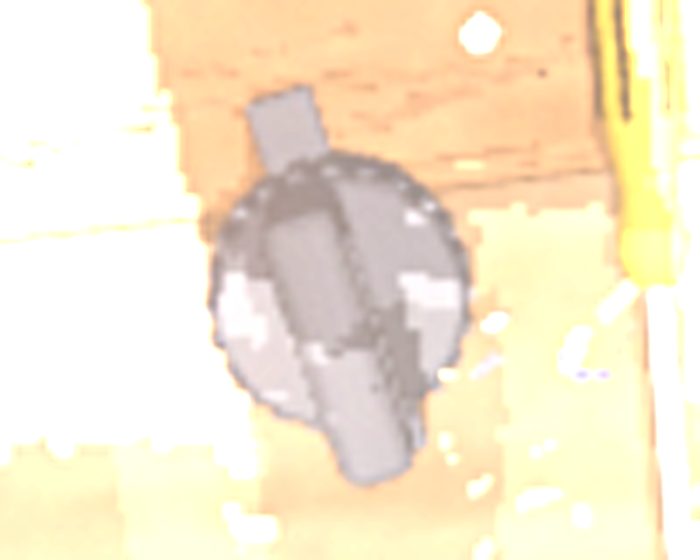

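View pics/z2.png

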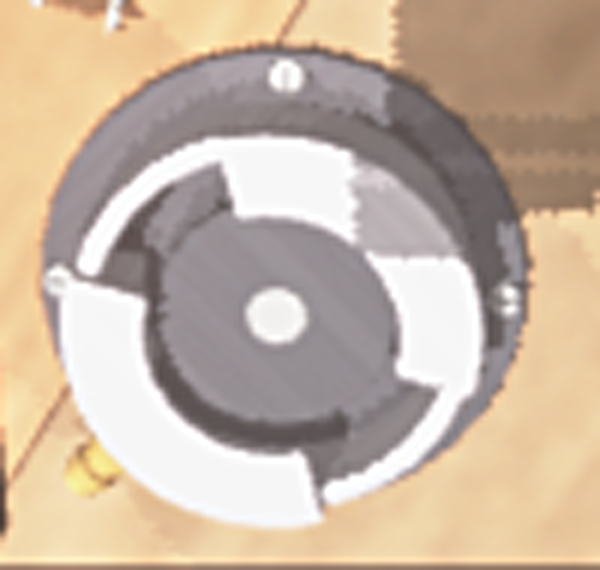

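Run:
```python
from h import *
import pickle
w2=pickle.load(open('w2.pkl','rb'));w4=pickle.load(open('w4.pkl','rb'));t=get_calibration('top');s=get_calibration('side')
Z4=lambda x,y:(205+(x-3)/7,125+(y-3)/7)
Z2=lambda x,y:(175+(x-2.5)/6,175+(y-2.5)/6)
S=lambda x,y:(155+(x-2.5)/6,155+(y-2.5)/6); T=lambda x,y:(150+(x-2.5)/6,220+(y-2.5)/6)
H=lambda x,y:(315+(x-2.5)/6,205+(y-2.5)/6); HS=lambda x,y:(155+(x-2.5)/6,250+(y-2.5)/6)
e1=plane(w4,*Z4(300,215),.072);e2=plane(w4,*Z4(378,472),.072)
print('fin ends plane',e1,e2,(e1+e2)/2,np.linalg.norm(e1-e2),np.degrees(np.arctan2(*(e2-e1)[1::-1])))
print('fin end side tri', tri([(w4,*Z4(300,215)),(s,*S(130,198))]),tri([(w4,*Z4(378,472)),(s,*S(250,186))]))
print('lug- tri',tri([(w4,*Z4(280,92)),(s,*S(107,345)),(t,*T(493,218))]), 'plane',plane(w4,*Z4(280,92),.015))
X,r=tri([(w2,*Z2(276,316)),(t,*H(206,176)),(s,*HS(245,187))]);print('spot',X,r,plane(w2,*Z2(276,316),.022))
c=X[:2]
for n,p in dict(A1=(222,165),A2=(85,273),B1=(448,388),B2=(322,490),a1=(233,212),a2=(150,295),b1=(400,375),b2=(308,455)).items():
    q=plane(w2,*Z2(*p),.034)[:2]-c; print(n,np.round(q,4),round(np.hypot(*q),4),round(np.degrees(np.arctan2(q[1],q[0])),1))
```

```text
fin ends plane [0.4283452  0.05966666 0.072     ] [0.46917158 0.06653297 0.072     ] [0.44875839 0.06309982 0.072     ] 0.04139976023365774 9.546840391981627
fin end side tri (array([0.42893913, 0.05965156, 0.07046522]), [array([0.1, 0.3]), array([-0.2,  0. ])]) (array([0.47088681, 0.06660362, 0.0693727 ]), [array([0.2, 0.8]), array([-0.4,  0.2])])
lug- tri (array([0.41643414, 0.05683357, 0.01517202]), [array([ 0., -0.]), array([-0.1, -0. ]), array([ 0. , -0.1])]) plane [0.41648898 0.05678936 0.015     ]
spot [ 0.46729356 -0.22942012  0.02345469] [array([ 0.2, -0.7]), array([ 0.4, -0.2]), array([-0.2, -0.1])] [ 0.4676743  -0.23097491  0.022     ]
A1 [-0.0267  0.0259] 0.0372 135.9
A2 [-0.0391 -0.009 ] 0.0401 -167.0
B1 [0.0375 0.0082] 0.0383 12.3
B2 [ 0.027  -0.0258] 0.0374 -43.7
a1 [-0.0199  0.0184] 0.0271 137.3
a2 [-0.0254 -0.0063] 0.0262 -166.2
b1 [0.0274 0.0055] 0.028 11.3
b2 [ 0.0204 -0.0204] 0.0288 -44.9
```

Run:
```python
from h import *
go(.4495,.0634,.048,100.4)
```

```text
pos [0.4506 0.0612 0.25  ] yaw 82.59 -> cm [ 0.2  -0.14 20.2 ] turn -0.3109
```

Call:
{"name": "carry_out", "arguments": {"translation": [[0.1, -0.1, 4], [0.2, -0.1, 8], [0.2, -0.1, 12], [0.2, -0.1, 12], [0.2, -0.1, 12]], "turn": [-0.15, -0.31, -0.31, -0.31, -0.31], "gripper": [0.6, 0.6, 0.6, 0.6, 0.6]}}

```text
time_s: 2.8
tool_pos: [0.4514, 0.0581, 0.1311]
tool_rot: [179.9, 0.0, 99.7]
force: [0.3, -0.1, 0.0]
grip_width: 0.0536
```

```bash
python3 snap.py wrist w5
python3 - <<'E'
from h import *
go(.4495,.0634,.048,100.4)
E
```

```text
[0.4514 0.0581 0.1311] [1.7992e+02 1.0000e-02 9.9730e+01] 1.015574322963328
pos [0.4518 0.0582 0.1315] yaw 99.74 -> cm [ 0.55 -0.14  8.35] turn -0.0115
```

View pics/w5.png

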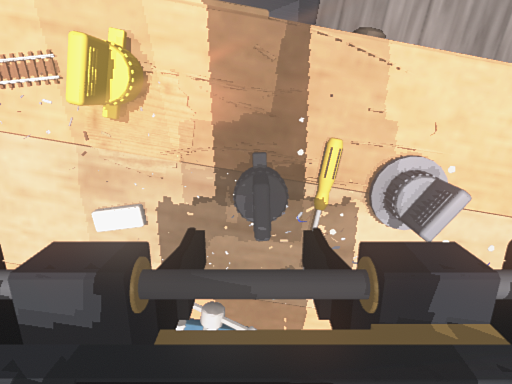

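Run:
```python
import cv2
i=cv2.imread('pics/w5.png')[145:250,210:310]; i=cv2.convertScaleAbs(cv2.resize(i,None,fx=6,fy=6,interpolation=cv2.INTER_CUBIC),alpha=2)
cv2.imwrite('pics/z5.png',i[:600])
```

```text
(no output)
```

View pics/z5.png

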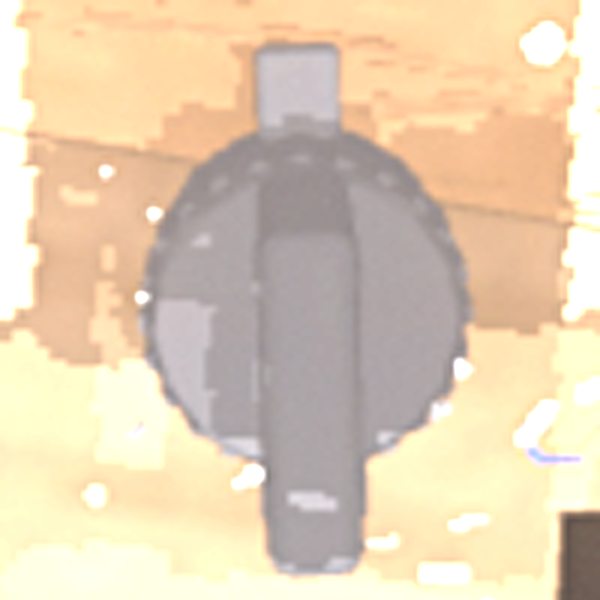

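Run:
```python
from h import *
import pickle
w=pickle.load(open('w5.pkl','rb'));w4=pickle.load(open('w4.pkl','rb'))
Z4=lambda x,y:(205+(x-3)/7,125+(y-3)/7)
Z=lambda x,y:(210+(x-2.5)/6,145+(y-2.5)/6)
e1=plane(w,*Z(308,237),.072);e2=plane(w,*Z(314,568),.072)
print(e1,e2,(e1+e2)/2,np.linalg.norm(e1-e2),np.degrees(np.arctan2(*(e2-e1)[1::-1])))
print(tri([(w,*Z(308,237)),(w4,*Z4(300,215))]),tri([(w,*Z(314,568)),(w4,*Z4(378,472))]))
m=(e1+e2)/2
l=plane(w,*Z(297,42),.015);print('lug-',l, np.hypot(*(l-m)[:2]))
go(m[0],m[1],.048,np.degrees(np.arctan2(*(e2-e1)[1::-1]))+90)
```

```text
[0.42898131 0.05845712 0.072     ] [0.46932052 0.06636651 0.072     ] [0.44915092 0.06241182 0.072     ] 0.04110729908224566 11.093378540184807
(array([0.42948138, 0.05911446, 0.06814355]), [array([ 0.7, -0.6]), array([-0.3,  0.5])]) (array([0.46924062, 0.06644803, 0.07201034]), [array([ 0.1, -0.1]), array([-0.1,  0.1])])
lug- [0.4161086  0.05583419 0.015     ] 0.03369065135700439
pos [0.4518 0.0582 0.1315] yaw 99.74 -> cm [ 0.46 -0.19  8.35] turn -0.0236
```

Consistent: fin centre (0.449, 0.0628), top 72 mm, angle ≈ 11°. Descend and grip.

Call:
{"name": "carry_out", "arguments": {"translation": [[0.5, -0.2, 2.5], [0.5, -0.2, 5], [0.5, -0.2, 7], [0.5, -0.2, 8.3], [0.5, -0.2, 8.3]], "turn": [-0.02, -0.02, -0.02, -0.02, -0.02], "gripper": [0.6, 0.6, 0.6, 0.6, 0.6]}}

```text
time_s: 3.48
tool_pos: [0.4479, 0.0629, 0.0471]
tool_rot: [-180.0, -0.0, 100.9]
force: [-0.5, 0.1, 0.2]
grip_width: 0.0523
```

Call:
{"name": "carry_out", "arguments": {"translation": [[0, 0, 0], [0, 0, 0], [0, 0, 0], [0, 0, 0], [0, 0, 0]], "turn": [0, 0, 0, 0, 0], "gripper": [0.0, 0.0, 0.0, 0.0, 0.0], "squeeze": 30}}

```text
time_s: 4.1
tool_pos: [0.4477, 0.063, 0.0469]
tool_rot: [180.0, 0.0, 101.0]
force: [0.8, 0.4, 0.1]
grip_width: 0.0118
```

Call:
{"name": "carry_out", "arguments": {"translation": [[0, 0, -3], [0, 0, -6], [0, 0, -9], [0, 0, -9]], "turn": [0, 0, 0, 0], "gripper": [0, 0, 0, 0]}}

```text
time_s: 4.6
tool_pos: [0.4493, 0.0631, 0.1387]
tool_rot: [179.8, 0.1, 100.9]
force: [-0.4, -0.4, -1.5]
grip_width: 0.0119
```

Run:
```python
from h import *
print(telemetry.get_obs()['grip_width'],telemetry.get_obs()['force'])
go(.4661,-.2291,.137,74.5)
```

```text
0.011898332871216395 [-0.41221103 -0.37310373 -1.45737907]
pos [0.4493 0.0631 0.1387] yaw 100.94 -> cm [-29.01  -3.89   0.17] turn 0.4615
```

Call:
{"name": "carry_out", "arguments": {"translation": [[-4.8, -0.6, 0], [-10.3, -1.3, 0], [-15.8, -2.1, 0], [-21.3, -2.9, 0], [-25.5, -3.4, 0]], "turn": [0.09, 0.18, 0.27, 0.36, 0.46], "gripper": [0, 0, 0, 0, 0]}}

```text
time_s: 5.22
tool_pos: [0.4614, -0.1961, 0.1351]
tool_rot: [-179.9, 0.0, 74.3]
force: [0.8, 0.8, -0.2]
grip_width: 0.012
```

Run:
```python
from h import *
go(.4661,-.2291,.137,74.5)
```

```text
pos [ 0.4614 -0.1961  0.1351] yaw 74.3 -> cm [-3.05  1.35 -0.19] turn -0.0035
```

Call:
{"name": "carry_out", "arguments": {"translation": [[-2.0, 0.9, 0], [-3.0, 1.35, 0], [-3.0, 1.35, 0], [-3.0, 1.35, 0]], "turn": [0, 0, 0, 0], "gripper": [0, 0, 0, 0]}}

```text
time_s: 5.72
tool_pos: [0.4681, -0.2244, 0.1368]
tool_rot: [-180.0, -0.0, 74.8]
force: [0.3, 0.1, -1.1]
grip_width: 0.0119
```

```bash
python3 snap.py wrist w6; python3 snap.py side s6;python3 snap.py top t6
python3 - <<'E'
from h import *
go(.4661,-.2291,.137,74.5)
import cv2
s=cv2.imread('pics/s6.png')[190:320,140:260]; cv2.imwrite('pics/zs6.png',cv2.resize(s,None,fx=4.6,fy=4.6,interpolation=cv2.INTER_CUBIC))
E
```

```text
[ 0.4681 -0.2244  0.1368] [-1.7998e+02 -3.0000e-02  7.4770e+01] 0.3725938394030642
[ 0.4681 -0.2245  0.1369] [-1.7999e+02 -1.0000e-02  7.4770e+01] 0.3503707268131092
[ 0.468  -0.2248  0.137 ] [179.99   0.    74.74] 0.31258366031062285
pos [ 0.468  -0.2251  0.137 ] yaw 74.72 -> cm [-0.43 -0.08  0.  ] turn 0.0038
```

View pics/w6.png

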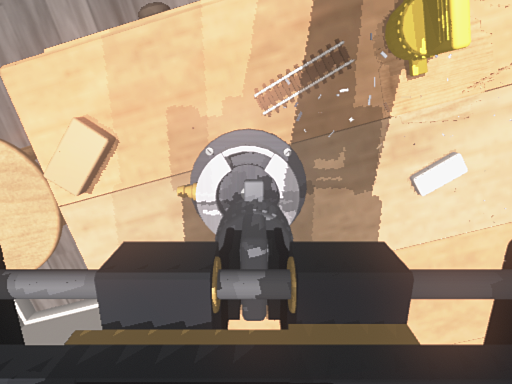

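View pics/zs6.png

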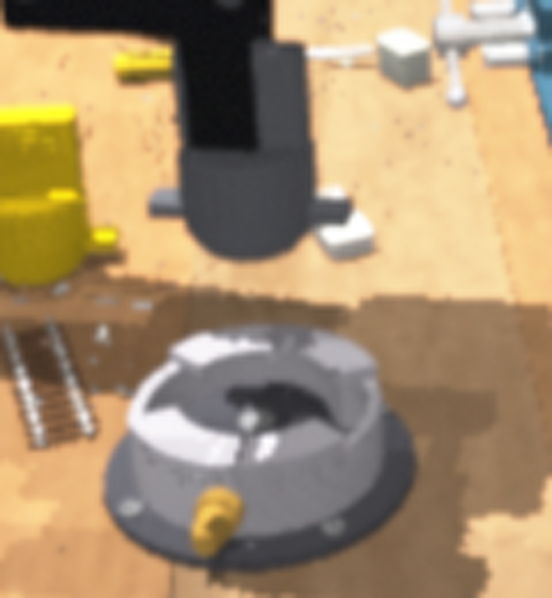

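Run:
```python
from h import *
s=get_calibration('side')
S=lambda x,y:(140+(x-1.8)/4.6,190+(y-1.8)/4.6)
f=np.radians(-15.3);d=np.array([np.cos(f),np.sin(f),0])
c=np.array([.468+.00125,-.2249-.00035,.1015])
print('expect lug ends',proj(s,c+.034*d),proj(s,c-.034*d),'seen',S(350,210),S(150,203))
print('ring pred',proj(s,[.4673,-.2294,.034]),'spot',proj(s,[.4673,-.2294,.022]),S(248,418))
print(tuple(plane(s,*S((350+150)/2,206.5),.1015)))
```

```text
expect lug ends [214.90547218 236.37287489] [171.5111455  233.96818617] seen (215.69565217391306, 235.26086956521738) (172.2173913043478, 233.73913043478262)
ring pred [194.73448414 274.90687429] spot [195.24899829 281.44180248] (193.52173913043478, 280.47826086956525)
(np.float64(0.47062983789895885), np.float64(-0.22329464514989705), np.float64(0.10150000000000003))
```

Call:
{"name": "carry_out", "arguments": {"translation": [[-0.4, -0.15, 2], [-0.4, -0.15, 4], [-0.4, -0.15, 5.2], [-0.4, -0.15, 5.2], [-0.4, -0.15, 5.2]], "turn": [0, 0, 0, 0, 0], "gripper": [0, 0, 0, 0, 0]}}

```text
time_s: 6.5
tool_pos: [0.4659, -0.2298, 0.0856]
tool_rot: [179.9, 0.0, 74.6]
force: [0.5, 0.1, -1.4]
grip_width: 0.0117
```

```bash
python3 snap.py wrist w7; python3 snap.py side s7
python3 - <<'E'
from h import *
go(.4655,-.2291,.058,74.5)
import cv2
s=cv2.imread('pics/s7.png')[200:320,140:260]; s=cv2.resize(s,None,fx=4,fy=4,interpolation=cv2.INTER_CUBIC)
w=cv2.imread('pics/w7.png')[130:330,155:355]; w=cv2.resize(w,None,fx=2.4,fy=2.4,interpolation=cv2.INTER_CUBIC)
import numpy as np
cv2.imwrite('pics/z7.png',cv2.resize(np.hstack([s,w]),(800,400)))
E
```

```text
[ 0.4659 -0.2298  0.0856] [1.7993e+02 2.0000e-02 7.4620e+01] 0.3695157743750258
[ 0.466  -0.2299  0.0858] [1.7992e+02 3.0000e-02 7.4610e+01] 0.06391643203322593
pos [ 0.4659 -0.2299  0.0857] yaw 74.61 -> cm [ 0.07 -0.06  2.77] turn 0.0019
```

View pics/z7.png

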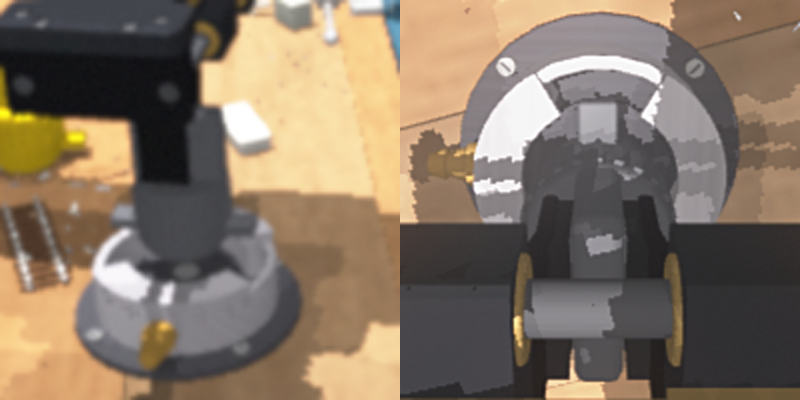

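Call:
{"name": "carry_out", "arguments": {"translation": [[0.05, 0, 0.6], [0.05, 0, 1.2], [0.05, 0, 1.8], [0.05, 0, 2.4], [0.05, 0, 2.4]], "turn": [0, 0, 0, 0, 0], "gripper": [0, 0, 0, 0, 0], "squeeze": 45}}

```text
time_s: 7.22
tool_pos: [0.4653, -0.2292, 0.0607]
tool_rot: [-180.0, 0.0, 74.6]
force: [-1.3, 0.4, 4.2]
grip_width: 0.0114
```

Run:
```python
from h import *
print(telemetry.get_obs()['force'],telemetry.get_obs()['wrist_torque'])
go(.4655,-.2291,.058,74.5)
```

```text
[-1.34890569  0.35032337  4.17258449] [0.16154687 0.2139131  0.01222517]
pos [ 0.4653 -0.2292  0.0607] yaw 74.6 -> cm [0.02 0.01 0.27] turn 0.0018
```

Call:
{"name": "carry_out", "arguments": {"translation": [[0, 0, 0.15], [0, 0, 0.3], [0, 0, 0.3]], "turn": [0, 0, 0], "gripper": [0, 0, 0]}}

```text
time_s: 7.6
tool_pos: [0.4654, -0.2292, 0.058]
tool_rot: [-180.0, 0.0, 74.6]
force: [-2.5, 1.0, 4.0]
grip_width: 0.0118
```

Call:
{"name": "carry_out", "arguments": {"translation": [[0.02, 0.02, 0], [0.04, 0.04, 0], [0.06, 0.06, 0], [0.08, 0.08, 0], [0.1, 0.1, 0]], "turn": [0.15, 0.3, 0.45, 0.6, 0.75], "gripper": [0, 0, 0, 0, 0]}}

```text
time_s: 8.22
tool_pos: [0.4677, -0.2292, 0.0585]
tool_rot: [179.9, -0.1, 31.4]
force: [-0.3, 0.1, 3.7]
grip_width: 0.0118
```

Run:
```python
from h import *
o=telemetry.get_obs()
print(o['force'],o['wrist_torque'],o['qpos'])
go(.4676,-.2281,.058,-15.5)
```

```text
[-0.31399542  0.11976494  3.68019612] [-0.05587645 -0.04216005  0.04395883] [ 45.55427795  13.32065196 -24.64085909 111.70389922   6.672698
  56.17838715  49.14105646]
pos [ 0.4677 -0.2292  0.0585] yaw 31.35 -> cm [ 0.04 -0.1   0.05] turn 0.8177
```

Call:
{"name": "carry_out", "arguments": {"translation": [[0, -0.02, 0.03], [0, -0.04, 0.03], [0, -0.06, 0.03], [0, -0.08, 0.03], [0, -0.1, 0.03]], "turn": [0.15, 0.3, 0.45, 0.6, 0.75], "gripper": [0, 0, 0, 0, 0]}}

```text
time_s: 8.85
tool_pos: [0.4673, -0.2285, 0.0583]
tool_rot: [179.9, -0.2, -11.6]
force: [1.2, -0.4, 4.5]
grip_width: 0.0115
```

Run:
```python
from h import *
o=telemetry.get_obs()
print(o['force'],o['wrist_torque'],o['qpos'])
go(.4676,-.2281,.058,-15.5)
```

```text
[ 1.17918227 -0.41922341  4.47672543] [-0.08277432  0.0235681   0.05230815] [ 40.88212998  12.71079358 -19.50229708 111.98158478   5.12943602
  55.94124958   7.33353824]
pos [ 0.4673 -0.2285  0.0583] yaw -11.62 -> cm [ 0.02 -0.05  0.03] turn 0.0676
```

Call:
{"name": "carry_out", "arguments": {"translation": [[0, 0, 0.03], [0, 0, 0.03], [0, 0, 0.03]], "turn": [0.04, 0.08, 0.08], "gripper": [0, 0, 0]}}

```text
time_s: 9.22
tool_pos: [0.4673, -0.2284, 0.058]
tool_rot: [180.0, -0.2, -15.9]
force: [0.6, -0.5, 4.9]
grip_width: 0.0117
```

Run:
```python
from h import *
o=telemetry.get_obs()
print(o['force'],o['wrist_torque'],o['tool_rot'])
```

```text
[ 0.63744119 -0.50498316  4.93107117] [-0.22981163 -0.26055244  0.00928749] [ 1.79952455e+02 -1.65684106e-01 -1.59061790e+01]
```

Call:
{"name": "carry_out", "arguments": {"translation": [[0, 0, 0], [0, 0, 0], [0, 0, 0]], "turn": [0.04, 0.08, 0.08], "gripper": [0, 0, 0]}}

```text
time_s: 9.6
tool_pos: [0.4676, -0.2286, 0.0579]
tool_rot: [180.0, -0.2, -20.4]
force: [3.5, -1.9, 4.3]
grip_width: 0.0116
```

Run:
```python
from h import *
o=telemetry.get_obs()
print(o['force'],o['wrist_torque'],o['tool_rot'])
```

```text
[ 3.4839182  -1.94581325  4.30208004] [-0.5362205  -0.62587149  0.08736797] [179.96358917  -0.20755996 -20.44362854]
```

Call:
{"name": "carry_out", "arguments": {"translation": [[0, 0, 0], [0, 0, 0]], "turn": [0.04, 0.04], "gripper": [0, 0]}}

```text
time_s: 9.85
tool_pos: [0.468, -0.2289, 0.058]
tool_rot: [179.9, -0.3, -22.7]
force: [3.7, -3.9, 2.0]
grip_width: 0.0117
```

Run:
```python
from h import *
o=telemetry.get_obs()
print(o['force'],o['wrist_torque'],o['tool_rot'])
```

```text
[ 3.65629682 -3.87129164  1.9939961 ] [-0.89702467 -1.03407423  0.39580729] [179.94879197  -0.28358228 -22.67409285]
```

Call:
{"name": "carry_out", "arguments": {"translation": [[0, 0, -0.1], [0, 0, -0.25], [0, 0, -0.35], [0, 0, -0.35]], "turn": [-0.03, -0.04, -0.04, -0.04], "gripper": [0, 0, 0, 0]}}

```text
time_s: 10.35
tool_pos: [0.4676, -0.2283, 0.0609]
tool_rot: [180.0, -0.2, -20.5]
force: [5.9, -3.2, -1.2]
grip_width: 0.0121
```

Run:
```python
from h import *
o=telemetry.get_obs()
print(o['force'],o['wrist_torque'],o['tool_rot'])
```

```text
[ 5.85281855 -3.16906342 -1.2155459 ] [-0.84758203 -1.50002814  0.13050739] [179.99466202  -0.20790702 -20.4640021 ]
```

Call:
{"name": "carry_out", "arguments": {"translation": [[0.1, 0, 0], [0.1, 0, 0], [0.1, 0, 0], [0.1, 0, 0], [0.1, 0, 0]], "turn": [0, 0, 0, 0, 0], "gripper": [0.15, 0.3, 0.5, 0.5, 0.5]}}

```text
time_s: 10.98
tool_pos: [0.4666, -0.2278, 0.0605]
tool_rot: [-180.0, 0.1, -20.5]
force: [-1.1, 0.5, -0.0]
grip_width: 0.0407
```

Call:
{"name": "carry_out", "arguments": {"translation": [[0, 0, -2], [0, 0, -5], [0, 0, -9], [0, 0, -13], [0, 0, -16]], "turn": [0, 0, 0, 0, 0], "gripper": [0.5, 0.5, 0.5, 0.5, 0.5]}}

```text
time_s: 11.6
tool_pos: [0.4672, -0.2281, 0.2227]
tool_rot: [180.0, -0.1, -20.5]
force: [0.2, -0.0, 0.2]
grip_width: 0.0434
```

```bash
python3 snap.py wrist w8; python3 snap.py side s8
python3 - <<'E'
from h import *
print(telemetry.get_obs()['force'])
import cv2
s=cv2.imread('pics/s8.png')[200:320,140:260]; s=cv2.resize(s,(400,400),interpolation=cv2.INTER_CUBIC)
w=cv2.imread('pics/w8.png')[130:250,195:315]; w=cv2.resize(w,(400,400),interpolation=cv2.INTER_CUBIC)
cv2.imwrite('pics/z8.png',np.hstack([s,w]))
E
```

```text
[ 0.4672 -0.2281  0.2227] [ 1.7998e+02 -7.0000e-02 -2.0510e+01] 26.997128940971788
[ 0.4691 -0.2289  0.2266] [179.93  -0.41 -20.51] 5.190408646497069
[-0.69680272 -0.18151813 -0.79133654]
```

View pics/z8.png

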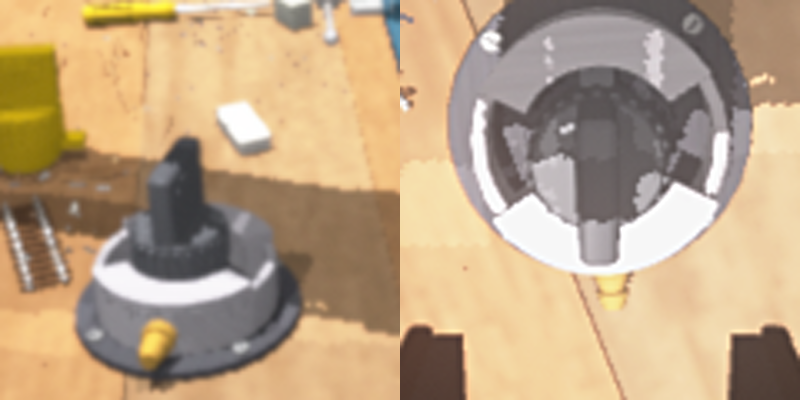

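View pics/w8.png

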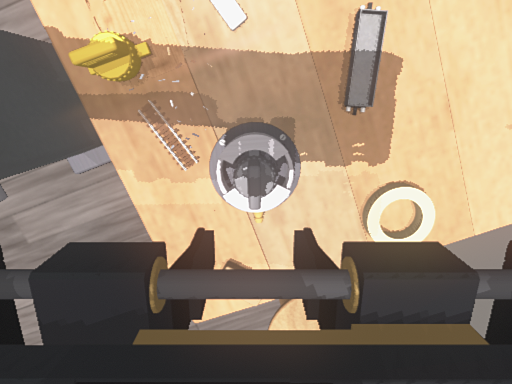

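```bash
python3 - <<'E'
from h import *
import pickle
w=pickle.load(open('w8.pkl','rb'));s=get_calibration('side')
k=400/120
W=lambda x,y:(195+(x-400)/k-.35,130+y/k-.35);S=lambda x,y:(140+x/k-.35,200+y/k-.35)
print(tri([(w,*W(599,262)),(s,*S(163,175))]))
f=np.radians(-110.5+0)
for h in (.086,.094):
  e=np.array([.4673+.022*np.cos(f),-.2294+.022*np.sin(f),h]); print(h,proj(s,e),S(163,175),proj(w,e),W(599,262))
o=telemetry.get_obs();print(o['time_s'],o['force'])
E
python3 snap.py top t9; python3 snap.py wrist w9;python3 - <<'E'
import cv2,numpy as np
a=cv2.imread('pics/w9.png')[110:230,195:315];b=cv2.imread('pics/t9.png')[190:290,140:240]
cv2.imwrite('pics/z9.png',np.hstack([cv2.resize(i,(400,400),interpolation=cv2.INTER_CUBIC) for i in (a,b)]))
E
```

```text
(array([ 0.46088151, -0.25016187,  0.08705204]), [array([ 1. , -0.4]), array([-0.7, -0. ])])
0.086 [187.04956215 252.76637505] (188.55, 252.15) [253.9959133  207.81559343] (254.35, 208.25)
0.094 [186.64699127 247.99638925] (188.55, 252.15) [254.00858863 210.63874142] (254.35, 208.25)
11.7 [-0.69680272 -0.18151813 -0.79133654]
[ 0.4689 -0.2288  0.2246] [179.94  -0.37 -20.51] 3.743210102193344
[ 0.4679 -0.2283  0.2223] [179.96  -0.18 -20.51] 2.8101098219638985
```

View pics/z9.png

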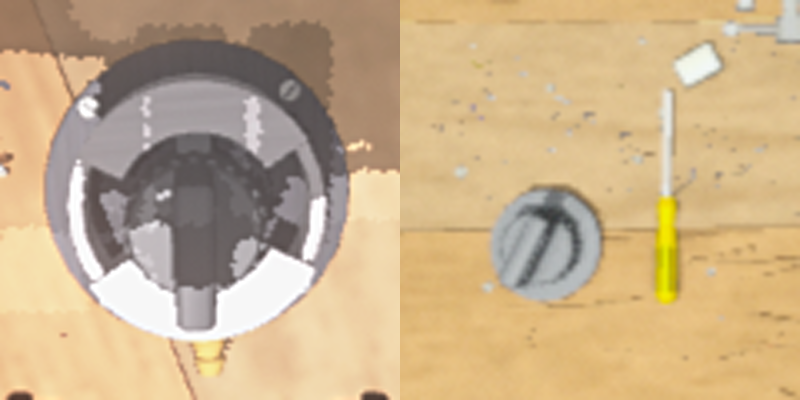

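Fin top measures 87 mm; a locked cartridge should read 86 and a popped one 94. The cartridge is locked and the spare hasn't moved.

```bash
python3 -c "
from cell import sign_off; print(sign_off())"
```

```text
the job is handed in; nothing more can be done
None
```

The two-lug cartridge is locked down in the housing, and I handed the job in at about 11.8 s of the 43 s allowed.

- **What I did:** I gripped the cartridge by its fin and lowered it with the lugs through the ring gaps. I pushed it down to about 11 of the plate's 12 mm of travel and turned it clockwise. The stop showed at about 95° as a rise in torque and sideways force. I then eased it up until the lugs met the ring, opened the gripper and moved straight up, clear of everything.
- **Last checks:** With the gripper clear, the fin top measured 87 mm, against an expected 86 mm locked and 94 mm popped up. The fin lies along the housing's y axis, in line with the hose tail. The lugs are hidden under the ring, and both gaps are empty. The spare cartridge stands where it was.
- **Disagreements:** Some two-view measurements were 2–4 mm off, which is within the clearances. While I eased the cartridge up at the stop there was a sideways force of about 6 N, and it vanished when the gripper opened.

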